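# Close the split tube block and hold it shut

## Robot

A 6-joint arm with a two-finger parallel gripper is mounted at the origin on a cart in front of the work surface, level with it; the furniture and walls round the work are solid. World frame = base frame: x ahead of the robot, y to its left, z up, the work surface at z = 0. Lengths are in mm, angles in rad, forces in N, time in s.
With the tool pointing down it reaches from about 300 to 775 mm from the base axis. Payload 14.6 kg.
Tool frame: the origin (TCP) lies at the very end of the fingers, on their centre line; the grasp point (between the pads) lies 19 mm behind it; z points along the fingers, y is the line along which they close (so a half turn about z gives the same grasp; the last joint's range is limited). The gripper opens to 94 mm and grips with 3 to 60 N. Pads are 16 mm wide; open, the fingers measure 119 mm over their backs; the gripper's body (75 mm by 177 mm) begins 78 mm behind the grasp point.
Start: joints at [1.066, 0.3, 1.521, -0, 1.321, -0.067], TCP at [233.167, 498.119, 205.446] pointing down, gripper open.
Joint ranges: [-3.03, 3.03], [-0.79, 2.21], [0.23, 2.52], [-1.04, 4.18], [0, 3.07], [-2.55, 2.55]. Speed limits (rad/s): [2.22, 2.22, 2.57, 3.14, 3.14, 3.14].

## Interface

Orientations are given as [roll, pitch, yaw] about the fixed x, y, z axes, in that order (R = Rz(yaw) Ry(pitch) Rx(roll)).
In Python, from cell import manip, optics gives the robot as it stands.
- The arm moves only by the shell command python3 -m crank 'ROWS' [FORCE]. ROWS is JSON, a list of rows, each a list of 7 numbers: the opening in per cent of the stroke, from 0 (shut) to 100 (fully open), then the shift along the tool's x, y, z in mm, then the turn, a rotation vector about the tool's x, y, z in rad. A call has 1 to 10 rows; each row is the pose to reach, as a shift and turn from the pose commanded when the call began, along the tool's axes at that moment; what a row does not reach only later rows make up. A row lasts 1/10 s, in which the tool goes at most 50 mm and 8.59 degrees, less where a joint would pass 70% of its speed; a pose out of reach is approached as far as the arm can. A call with a gripper value outside its range is refused whole. The fingers move at their own pace and stop on an object; FORCE is the grip in N (left out, the last holds). Time passes only in rows, so rows that repeat a pose let the fingers close. It gives the time, the measured TCP pose, the force, the opening and the grip force at its end, in the units of the state.
- manip.read_state(): the state, without advancing time (a new reading comes with each control period).
- optics.camera(name): name is "scene" or "side" or "wrist"; returns (picture, depth): 480x640x3 uint8, red, green, blue; 480x640 float32, mm along the optical axis (not along the pixel's ray), 0 where there is no reading.
- optics.calibration(name): a dict with "camera_matrix" (3x3 intrinsics, pixels), "R" (3x3) and "t" (3): a world point X has camera coordinates R X + t. Camera axes: x right, y down, z forward; pixel columns grow to the right and rows downward; lengths in mm; the calibration is good to about 2 mm. The wrist camera is an equidistant fisheye: a pixel r from the principal point sees the ray r / f radians off the axis. A picture is of the moment at which its call begins: read the wrist's pose just before it. calibration takes no time and is no camera call; for the wrist camera it gives the pose at the moment of the call.
- manip.sign_off(): hands the job in; it is judged then, once.
The state is a dict: "clock": time; "joints": joint angles; "qd": joint speeds; "effort": joint torques, N m; "eef_pos": TCP position; "eef_rot": TCP orientation; "wrist_force": force on the tool from outside, world axes, zero at the start; "moment": the same for the moment, N m; "finger_gap": finger opening in mm; "finger_force": force on a finger pad.
Only numpy, scipy, OpenCV 4.12 (cv2) and the standard library are available. Lean on these libraries where they do the work, as an engineer would, in place of code of your own. Each camera call takes 0.05 s, during which the arm holds its last target. There are 200 camera calls.

## Task

A tube lies in the lower half of a split tube block. Of the three look-alike upper halves on the bench, pick the one that fits this tube and its two dowels, set it on the dowels and press it down against the spring plungers until the two halves meet flush. Finish while holding the pair pressed shut: do not let go, and leave the other two upper halves where they lie.

Things in the scene. Friction and masses are not known exactly. Their poses are not given: they have to be found in the camera images.
- cradle_face (a point): Fixed lower half of the split block: aluminium, 40 mm (x, along the tube) x 100 mm (y), on a dark steel base plate 70 x 140 x 10 mm. This point: centre of its upper (split) face, 48 mm above the table; z up. A 35 mm tube, 120 mm long, lies fixed along x in its half-round groove and stands 17.5 mm above the split face.
- cap_medium_center (a point): Aluminium upper half with a groove for a 35 mm tube: 40 mm long (x, along the tube), 100 mm wide over the flanges (y), 62 mm high, 0.3 kg, lying groove down on its split face. Hub 40 x 50 mm, full height, between two flanges 18 mm high with 12.4 mm through holes at y = +37 and -37 mm. Half turn alike. This point: its centre, 31 mm above the split face; z up.
- cap_medium_face (a point): Centre of the medium upper half's split face (underside), same axes; coincides with the lower half's split face centre when closed. Grip the hub along x (40 mm) or y (50 mm), fingertips at least 22 mm above this face to clear tube and flanges.
- cap_small_center (a point): Aluminium upper half with a groove for a 25 mm tube: the same form, 40 mm long, 90 mm wide over the flanges, 62 mm high, hub 40 x 40 mm, holes at y = +32 and -32 mm. This point: its centre, 31 mm above the split face.
- cap_large_center (a point): Aluminium upper half with a groove for a 45 mm tube: the same form, 40 mm long, 110 mm wide over the flanges, 62 mm high, hub 40 x 60 mm, holes at y = +42 and -42 mm. This point: its centre, 31 mm above the split face.
- cap_medium: The medium upper half as a whole; origin at the centre of its split face, axes as above.
- dowel_left (a point): Tip of the fixed steel dowel at y = +37 mm of the lower half (x = 0): 10 mm diameter, 19 mm above the split face, the top 8 mm tapered to 4.4 mm.
- dowel_right (a point): Tip of the like dowel at y = -37 mm of the lower half.
- plungers (a point): Fixed point midway between the tops of two brass spring plungers (8 mm diameter, at y = +25.5 and -25.5 mm of the lower half), 6 mm above its split face when free. They carry the upper half 6 mm clear if it is let go; closing it flush takes about 11 N of downward push (14 N of spring less its weight), then the stop is rigid.
There are look-alikes about, which are no part of the job. What is shaped like the cap_medium but blue is not meant.

How it is judged:
By the outcome, as a careful person would: the job done as asked, in the order asked, and still so for the second after the job is handed in, while the arm keeps its last pose, push and grip.
It also fails if it takes over 38 s, if anything falls off the work surface, if the arm or the gripper's body presses on something with over 40 N, if the wrist force passes 120 N, or if a joint passes its speed limit or range.

## Working session

There is one attempt and no reset: what is moved stays moved. The work goes in short steps, Python scripts to look and compute and a shell command to move; the robot and the scene stay as the last step left them, time stands still between calls to the robot, and variables do not carry over. Pictures are saved under pics/ and viewed, at most 10 in all, crops included, and the job is handed in when it is done.

```bash
mkdir -p pics; ls; python3 - <<'E'
from cell import manip, optics
import cv2,numpy as np
s=manip.read_state();print(s)
for n in("scene","side"):
    p,d=optics.camera(n);np.savez(f"pics/{n}0.npz",p=p,d=d,**optics.calibration(n))
    cv2.imwrite(f"pics/{n}0.png",p[:,:,::-1]);c=optics.calibration(n);print(n,c)
E
```

```text
pics
{'clock': 0.0, 'joints': array([ 1.06638119e+00,  3.00507083e-01,  1.52157846e+00, -1.43148939e-05,
        1.32072566e+00, -6.66113171e-02]), 'qd': array([ 0.0001261 , -0.00052115,  0.0009266 ,  0.00016345, -0.00126717,
       -0.00065663]), 'effort': array([ 6.97115302e-04, -5.31828153e+01, -3.52729511e+01,  7.08051352e-02,
        2.45550263e-02, -1.39454842e-04]), 'eef_pos': array([233.05429608, 497.88447575, 204.86771336]), 'eef_rot': array([-3.14037589e+00, -6.72743662e-05,  2.70379234e+00]), 'wrist_force': array([ 0.22971039, -0.55199844, -0.48728826]), 'moment': array([-0.01072441, -0.01084853,  0.00255554]), 'finger_force': 0.0, 'finger_gap': 94.12031796939871}
scene {'camera_matrix': array([[498.45418222,   0.        , 320.9239362 ],
       [  0.        , 498.45418222, 251.18334344],
       [  0.        ,   0.        ,   1.        ]]), 'R': array([[ 0.87523973, -0.48367796, -0.00332241],
       [-0.34156851, -0.61319291, -0.71226779],
       [ 0.34247096,  0.6245399 , -0.70189996]]), 't': array([-428.62444374,  228.64934265, 1016.44597076])}
side {'camera_matrix': array([[548.25127479,   0.        , 309.8467438 ],
       [  0.        , 548.25127479, 245.73056958],
       [  0.        ,   0.        ,   1.        ]]), 'R': array([[-0.94886965, -0.3153893 ,  0.01326577],
       [-0.20866502,  0.59514031, -0.77605858],
       [ 0.23686558, -0.73914654, -0.63052129]]), 't': array([ 506.1389827 ,  126.13622273, 1529.83907997])}
```

View pics/scene0.png

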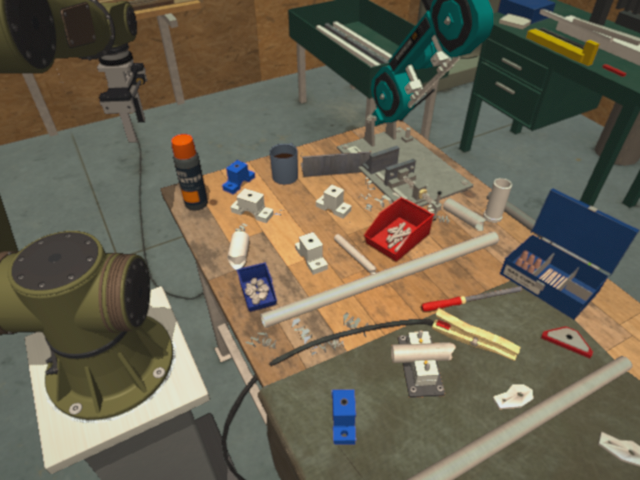

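View pics/side0.png

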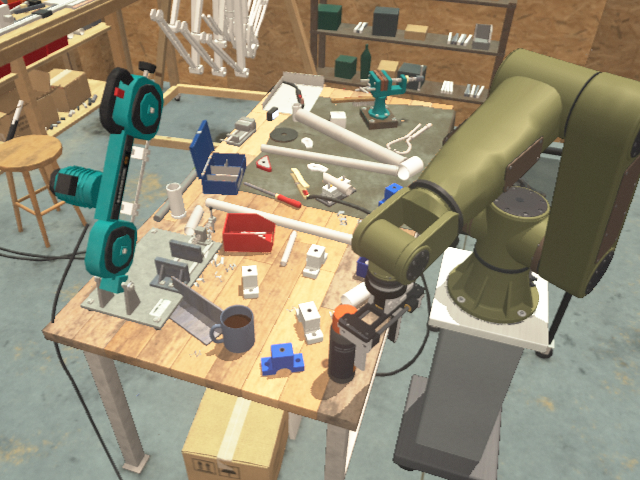

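The scene view shows three white caps, A (252,204), B (334,200) and C (312,250). There are blue decoys at (238,175) and (343,415), and the cradle with its tube is at (424,362). I'll measure the cap sizes from depth and check an enlarged crop.

```bash
cat > h.py <<'E'
import numpy as np,cv2
def cloud(f):
    z=np.load(f);d=z['d'];v,u=np.mgrid[:480,:640];K=z['camera_matrix']
    P=np.dstack([(u-K[0,2])/K[0,0]*d,(v-K[1,2])/K[1,1]*d,d])-z['t']
    W=P@z['R'];W[d==0]=np.nan;return W,z['p'],z
def proj(z,X):
    c=z['R']@np.array(X,float)+z['t'];q=z['camera_matrix']@c;return (q[:2]/q[2]).round(1)
E
python3 - <<'E'
from h import *
S=cloud('pics/scene0.npz');D=cloud('pics/side0.npz')
def rect(W,p,c,lo,hi,r,white=True):
    m=(W[...,2]>lo)&(W[...,2]<hi)&(np.hypot(W[...,0]-c[0],W[...,1]-c[1])<r)
    if m.sum()<8:return None
    q=W[m];(cx,cy),(w,h),a=cv2.minAreaRect(q[:,:2].astype(np.float32))
    return m.sum(),np.round([cx,cy,w,h,a,np.median(q[:,2])],1)
for n,(u,v) in dict(A=(250,196),B=(333,191),C=(310,240),cr=(424,340)).items():
    W,p,z=S;c=W[v-2:v+3,u-2:u+3].reshape(-1,3);c=np.nanmedian(c,0);print(n,c.round(),np.hypot(*c[:2]).round())
    for nm,(W2,p2,_) in dict(scene=S,side=D).items():
        for lo,hi in((54,72),(10,24),(10,72)):print('  ',nm,lo,rect(W2,p2,c,lo,hi,68))
a=cv2.resize(S[1][150:280,215:375],(800,650)[:2],interpolation=3)[:, :,::-1]
b=cv2.resize(S[1][320:400,380:470],(675,600),interpolation=3)[:,:,::-1]
cv2.imwrite('pics/caps.png',cv2.resize(a,(738,600)));cv2.imwrite('pics/cr.png',b)
E
```

```text
A [439. 291.  62.] 527.0
   scene 54 (np.int64(267), array([438.3, 295.5,  43.6,  62.6,  36.3,  61.4]))
   scene 10 (np.int64(244), array([422.7, 274.2,  88.1, 124.7,  40.1,  17.1]))
   scene 10 (np.int64(746), array([421.6, 278.1,  90.8, 123.5,  33.7,  41. ]))
   side 54 (np.int64(319), array([439.7, 296.1,  41. ,  69.1,  35.6,  62.5]))
   side 10 (np.int64(221), array([434.3, 297.1,  98.2, 108.5,   9.3,  18.3]))
   side 10 (np.int64(724), array([434.3, 297.1,  98.2, 108.5,   9.3,  47.7]))
B [639. 205.  62.] 671.0
   scene 54 (np.int64(177), array([639.6, 204.6,  44.5,  42.4,  22.3,  61.1]))
   scene 10 (np.int64(234), array([639.3, 206.1,  44.8,  94.5,  25.2,  16.8]))
   scene 10 (np.int64(588), array([639.2, 206.1,  45.2,  94.6,  24.8,  34.6]))
   side 54 (np.int64(172), array([640.8, 204.6,  38.3,  46.3,  23.2,  62. ]))
   side 10 (np.int64(143), array([627.4, 234.2,  39.7,  35.8,  27.4,  18.5]))
   side 10 (np.int64(437), array([635.3, 217.2,  39.8,  73.3,  26. ,  43.4]))
C [497.  66.  62.] 501.0
   scene 54 (np.int64(284), array([495.9,  65.3,  41.6,  54.2,   0.5,  61.4]))
   s
[... 223 characters left out ...]
 62.7]))
   side 10 (np.int64(155), array([496.1,  65.2, 106.3,  40.4,  88.1,  18.4]))
   side 10 (np.int64(499), array([496.5,  65.2, 106.3,  41.7,  88. ,  42.7]))
cr [ 567. -288.   48.] 636.0
   scene 54 (np.int64(819), array([ 568.3, -305. ,  132.4,   84.8,   11. ,   62.8]))
   scene 10 (np.int64(182), array([ 563.4, -284.2,  131.8,   90.2,   46.4,   12.3]))
   scene 10 (np.int64(1763), array([ 560.3, -285.6,  133.9,  117.9,   60.8,   51.7]))
   side 54 (np.int64(221), array([ 565.9, -303.2,  128.4,   85.2,    6.2,   63.1]))
   side 10 (np.int64(95), array([ 558.9, -266.4,  129.9,   66.7,   23.2,   13.6]))
   side 10 (np.int64(609), array([ 558.3, -285. ,  134.1,  115.6,   68. ,   48.4]))
```

View pics/caps.png

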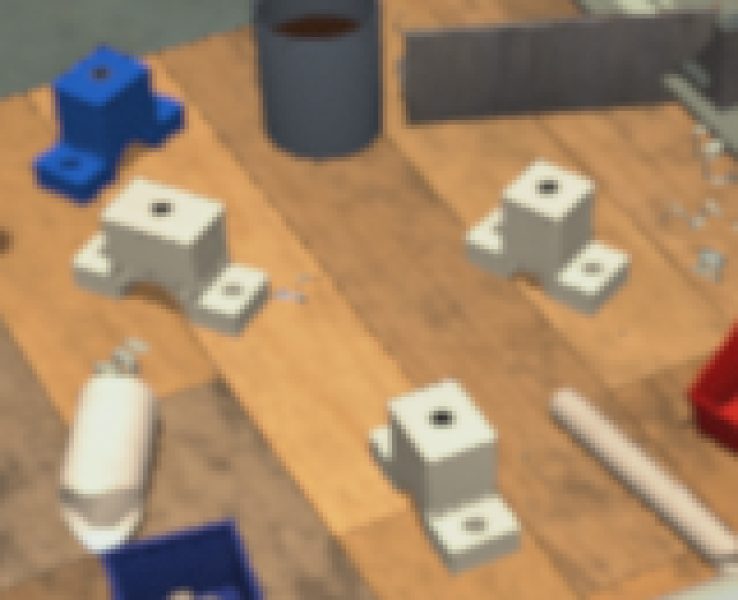

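View pics/cr.png

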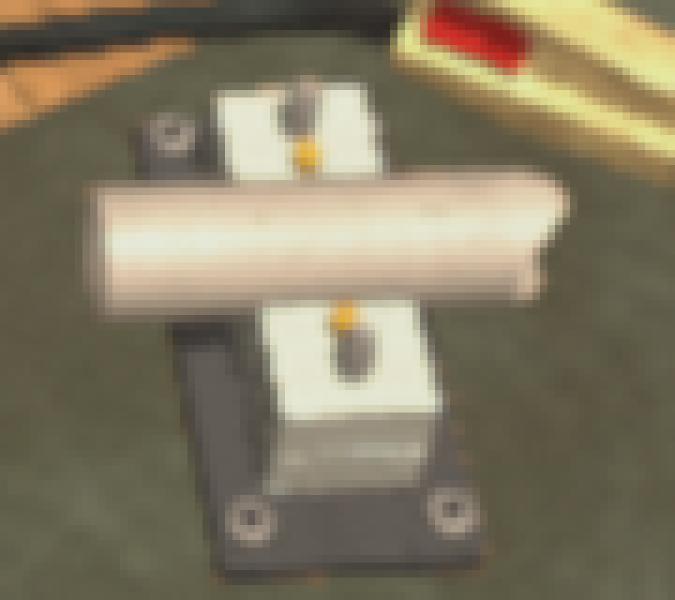

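The hub tops measure about 41x54 for C, 42x62 for A and 40x42 for B. So C, at (312,250), is the medium cap (hub 50, width ≈102), A is large and B is small. The crop confirms that all three are white; the blue ones aren't meant. Next I'll locate the cradle from its dowel tips, about (420.5,331) and (427,364), and from the tube axis.

```bash
python3 - <<'E'
from h import *
W,p,z=cloud('pics/scene0.npz')
def ray(u,v,h):
    K=z['camera_matrix'];R=z['R'];o=-R.T@z['t'];d=R.T@np.array([(u-K[0,2])/K[0,0],(v-K[1,2])/K[1,1],1]);return o+d*(h-o[2])/d[2]
a=ray(420.4,330.8,67);b=ray(426.8,363.8,67);print(a.round(),b.round(),np.linalg.norm(a-b),(a+b)/2,np.degrees(np.arctan2(*(a-b)[[1,0]]))-90)
c=np.array([566,-305])
for f in('scene','side'):
    W,p,zz=cloud(f'pics/{f}0.npz')
    m=(W[...,2]>60.5)&(W[...,2]<70)&(np.hypot(W[...,0]-c[0],W[...,1]-c[1])<75)
    q=W[m][:,:2].astype(np.float32);l=cv2.fitLine(q,cv2.DIST_HUBER,0,.01,.01).ravel();print(f,m.sum(),l,np.degrees(np.arctan(l[1]/l[0])),q.min(0),q.max(0))
    m=(abs(W[...,2]-48)<3.5)&(np.hypot(W[...,0]-c[0],W[...,1]-c[1])<62);print(cv2.minAreaRect(W[m][:,:2].astype(np.float32)))
    m=(W[...,2]>80)&(W[...,0]>350)&(W[...,0]<700)&(W[...,1]>-400)&(W[...,1]<200);print('high',m.sum(),np.nanmax(W[m],0) if m.any() else 0, np.nanmin(W[m],0) if m.any() else 0)
E
```

```text
[ 563. -276.   67.] [ 527. -343.   67.] 75.94767145362151 [ 545.10744898 -309.83155545   67.        ] -28.007688284601194
scene 619 [ 8.9568257e-01 -4.4469395e-01  5.4501630e+02 -3.1258447e+02] -26.403757 [ 492.22794 -348.2139 ] [ 600.6111 -274.7343]
((554.4124145507812, -313.38848876953125), (95.27356719970703, 80.28575897216797), 49.263980865478516)
high 0 0 0
side 150 [ 8.8000500e-01 -4.7496447e-01  5.4439801e+02 -3.0553287e+02] -28.357035 [ 492.40665 -347.8486 ] [ 599.1392  -269.68036]
((546.4933471679688, -301.7939453125), (92.25515747070312, 83.76052856445312), 38.89792251586914)
high 0 0 0
```

```bash
python3 -m crank '[[100,-422,-280,0,0,0,-0.437],[100,-422,-280,0,0,0,-0.437],[100,-422,-280,0,0,0,-0.437],[100,-422,-280,0,0,0,-0.437],[100,-422,-280,0,0,0,-0.437],[100,-422,-280,0,0,0,-0.437],[100,-422,-280,0,0,0,-0.437],[100,-422,-280,60,0,0,-0.437],[100,-422,-280,60,0,0,-0.437],[100,-422,-280,60,0,0,-0.437]]'
python3 - <<'E'
from cell import manip,optics
import cv2,numpy as np
s=manip.read_state();c=optics.calibration("wrist");p,d=optics.camera("wrist")
print(s['clock'],s['eef_pos'],s['eef_rot'],s['joints']);np.savez('pics/w1.npz',p=p,d=d,**c);cv2.imwrite('pics/w1.png',p[:,:,::-1]);print(c)
E
```

```text
clock: 1.1
eef_pos: [483.1, 87.0, 154.6]
eef_rot: [3.141, 0.0, 3.141]
wrist_force: [0.5, 0.4, 0.0]
finger_gap: 93.8
finger_force: 0.0
1.1 [483.10691703  87.03683628 154.56940106] [3.14149353e+00 2.34944281e-04 3.14071936e+00] [ 1.03579016e-01  2.19104505e-01  1.74694810e+00  8.02850526e-05
  1.17529605e+00 -1.46637495e+00]
{'camera_matrix': array([[371.64829954,   0.        , 318.74961124],
       [  0.        , 371.64829954, 243.37789093],
       [  0.        ,   0.        ,   1.        ]]), 'R': array([[ 1.15302823e-03,  9.99998869e-01, -9.65518792e-04],
       [ 9.72561766e-01, -8.96770913e-04,  2.32643089e-01],
       [ 2.32641960e-01, -1.20727071e-03, -9.72561700e-01]]), 't': array([ -88.16653717, -482.44216276,  228.01607701])}
```

View pics/w1.png

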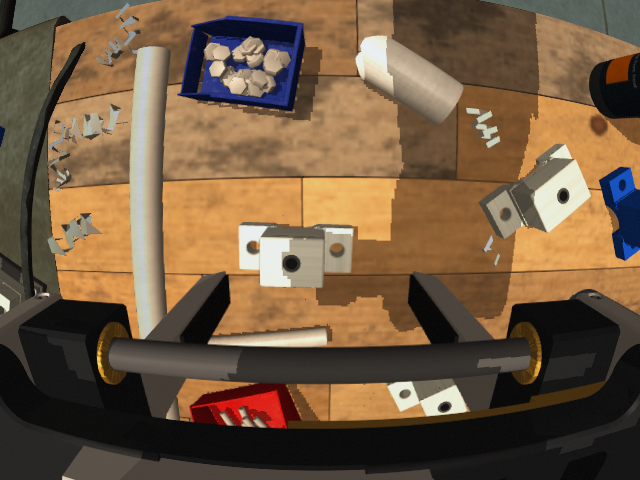

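The wrist view shows the medium cap square to the gripper. The hub-top hole is at (292,263) and the flange holes are at (253,247) and (338,249).

```bash
cat >> h.py <<'E'
def wray(z,u,v,h):
    K=z['camera_matrix'];R=z['R'];x,y=(u-K[0,2])/K[0,0],(v-K[1,2])/K[1,1];r=np.hypot(x,y)
    d=R.T@np.array([x/r*np.sin(r),y/r*np.sin(r),np.cos(r)]);o=-R.T@z['t'];return (o+d*(h-o[2])/d[2]).round(1)
E
python3 - <<'E'
from h import *
from cell import manip
z=np.load('pics/w1.npz')
a,b=wray(z,253,247,18),wray(z,338,249,18)
print(wray(z,292,263,62),a,b,(a+b)/2,np.degrees(np.arctan2(b[1]-a[1],b[0]-a[0])),np.linalg.norm(b-a))
s=manip.read_state();print(s['eef_pos'],s['eef_rot'])
E
```

```text
[496.7  67.2  62. ] [495.1  29.4  18. ] [496.9 104.5  18. ] [496.    66.95  18.  ] 88.62699519034994 75.12156814124688
[484.59355349  82.27203666 151.7686109 ] [-3.14003599e+00 -2.60400600e-03  3.13773802e+00]
```

```bash
python3 -m crank '[[100,0,0,0,0,0,0],[100,0,0,0,0,0,0]]'
```

```text
clock: 1.35
eef_pos: [482.3, 89.2, 155.1]
eef_rot: [3.141, -0.0, 3.14]
wrist_force: [-0.0, 1.1, 0.0]
finger_gap: 93.8
finger_force: 0.0
```

```bash
python3 -m crank '[[100,-14,-22.5,40,0,0,0.01],[100,-14,-22.5,80,0,0,0.01],[100,-14,-22.5,115,0,0,0.01],[100,-14,-22.5,130,0,0,0.01],[100,-14,-22.5,130,0,0,0.01],[100,-14,-22.5,130,0,0,0.01],[30,-14,-22.5,130,0,0,0.01],[30,-14,-22.5,130,0,0,0.01],[30,-14,-22.5,130,0,0,0.01],[30,-14,-22.5,130,0,0,0.01]]' 40
```

```text
clock: 2.35
eef_pos: [496.7, 66.5, 25.6]
eef_rot: [3.142, 0.001, 3.131]
wrist_force: [-0.3, 0.4, 0.1]
finger_gap: 65.6
finger_force: 0.0
```

```bash
python3 -m crank '[[30,0,0,0,0,0,0],[30,0,0,0,0,0,0],[30,0,0,0,0,0,0],[30,0,0,0,0,0,0]]' 40
```

```text
clock: 2.75
eef_pos: [496.5, 66.4, 25.2]
eef_rot: [-3.141, 0.0, 3.131]
wrist_force: [-1.4, -1.9, 1.5]
finger_gap: 50.3
finger_force: 39.9
```

```bash
python3 -m crank '[[30,0,0,-40,0,0,0],[30,0,0,-90,0,0,0],[30,0,-20,-130,0,0,0],[30,-106,-402,-150,0,0,0.47],[30,-106,-402,-150,0,0,0.47],[30,-106,-402,-150,0,0,0.47],[30,-106,-402,-150,0,0,0.47],[30,-106,-402,-150,0,0,0.47],[30,-106,-402,-150,0,0,0.47],[30,-106,-402,-150,0,0,0.47]]' 50
python3 -m crank '[[30,0,0,0,0,0,0],[30,0,0,0,0,0,0]]'
```

```text
clock: 3.75
eef_pos: [586.0, -293.4, 172.3]
eef_rot: [3.141, -0.001, 2.661]
wrist_force: [1.3, 0.9, -2.1]
finger_gap: 49.6
finger_force: 49.9
clock: 3.95
eef_pos: [585.6, -291.9, 171.5]
eef_rot: [3.141, -0.002, 2.659]
wrist_force: [-0.7, 1.2, -2.2]
finger_gap: 49.9
finger_force: 49.9
```

```bash
python3 -m crank '[[30,-32,-34,0,0,0,0],[30,-32,-34,0,0,0,0],[30,-32,-34,0,0,0,0],[30,-32,-34,0,0,0,0]]'
python3 - <<'E'
from cell import manip,optics
import cv2,numpy as np
s=manip.read_state();c=optics.calibration("wrist");p,d=optics.camera("wrist")
print(s['clock'],s['eef_pos'],s['eef_rot']);np.savez('pics/w2.npz',p=p,d=d,**c);cv2.imwrite('pics/w2.png',cv2.resize(p[80:380,120:520],(800,600),interpolation=3)[:,:,::-1])
E
```

```text
clock: 4.35
eef_pos: [598.8, -334.9, 172.9]
eef_rot: [3.141, -0.0, 2.662]
wrist_force: [0.9, 0.1, -3.0]
finger_gap: 49.8
finger_force: 49.9
4.35 [ 598.82848737 -334.85777599  172.90491245] [ 3.14133494e+00 -3.32880499e-04  2.66200357e+00]
```

View pics/w2.png

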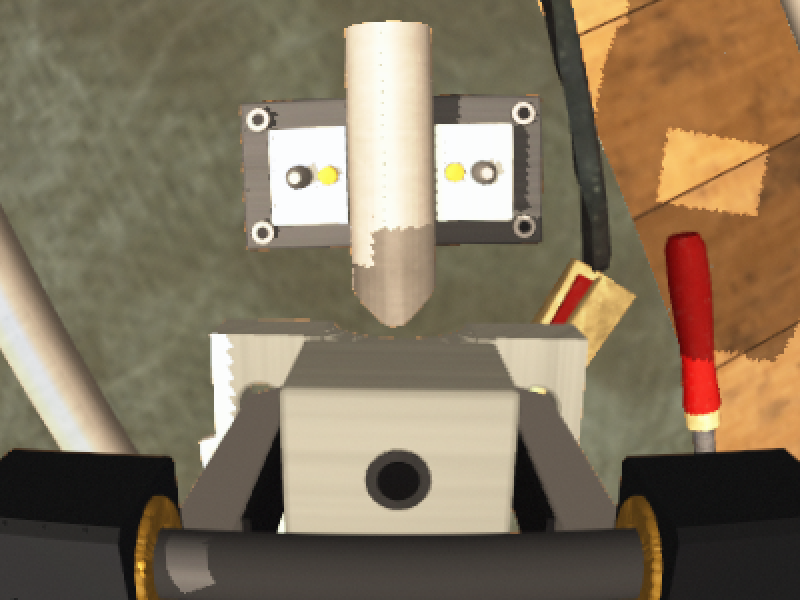

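The cradle is clear in this view: dowels near (295,177) and (486,172), brass plungers at (329,175) and (455,172), and the held cap's top hole at (398,481). I'll enlarge it for exact tips.

```bash
python3 - <<'E'
from h import *
z=np.load('pics/w2.npz');p=z['p']
cv2.imwrite('pics/w2z.png',cv2.resize(p[140:200,250:380],(780,360),interpolation=cv2.INTER_NEAREST)[:,:,::-1])
h=cv2.cvtColor(p,cv2.COLOR_RGB2HSV);m=((h[...,0]>20)&(h[...,0]<35)&(h[...,1]>150)&(h[...,2]>150)).astype(np.uint8)
m[:140]=0;m[200:]=0;n,l,st,ce=cv2.connectedComponentsWithStats(m);print(st,ce)
E
```

```text
[[     0      0    640    480 307097]
 [   343    162      9      8     57]
 [   281    164      8      8     46]] [[319.50011885 239.52451831]
 [347.14035088 165.56140351]
 [284.45652174 167.43478261]]
```

View pics/w2z.png

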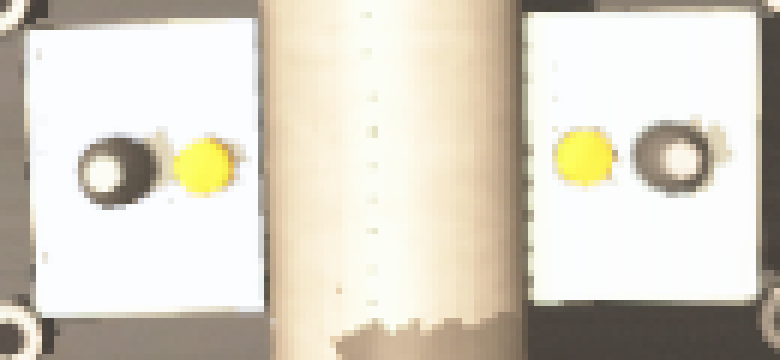

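```bash
python3 - <<'E'
from h import *
z=np.load('pics/w2.npz')
def rep(a,b,n):
    v=b-a;print(n,a,b,'mid',(a+b)/2,'len',np.linalg.norm(v).round(1),'yaw',(np.degrees(np.arctan2(v[1],v[0]))-90).round(2))
rep(wray(z,266.2,168.5,67),wray(z,363.2,166,67),'tips')
rep(wray(z,284.3,167.3,54),wray(z,347.2,165.5,54),'plungers')
c=[wray(z,249.5+x/6,139.5+y/6,48) for x,y in((25,28),(38,312),(757,12),(760,302))];print('face',np.mean(c,0),c)
hub=wray(z,119.5+398/2+.25,80+481/2-.25,172.9-25.4+62)
t=np.array([598.83,-334.86]);Y=2.662
X=np.array([np.cos(Y),np.sin(Y)]);U=np.array([np.sin(Y),-np.cos(Y)])
print('hub',hub,'tool xy',(hub[:2]-t)@X,(hub[:2]-t)@U)
m=(wray(z,266.2,168.5,67)+wray(z,363.2,166,67))[:2]/2
print('move from TCP',(m-t)@X,(m-t)@U)
E
```

```text
tips [ 529.  -343.2   67. ] [ 561.7 -276.4   67. ] mid [ 545.35 -309.8    67.  ] len 74.4 yaw -26.08
plungers [ 534.6 -331.7   54. ] [ 556.6 -286.5   54. ] mid [ 545.6 -309.1   54. ] len 50.3 yaw -25.95
face [ 545.475 -309.55    48.   ] [array([ 505.5, -345.5,   48. ]), array([ 540.9, -362.7,   48. ]), array([ 549.8, -256.2,   48. ]), array([ 585.7, -273.8,   48. ])]
hub [ 599.5 -334.3  209.5] tool xy -0.33601859778967963 0.8059723952713301
move from TCP 59.009674986502 -2.443820367254037
```

Tips, plungers and face agree: centre (545.4,-309.5), yaw -26.0°, dowel spacing 74.4. I'll move to about 5 mm above the tips.

```bash
python3 -m crank '[[30,40,-2.8,0,0,0,-0.026],[30,59.2,-2.8,25,0,0,-0.026],[30,59.2,-2.8,55,0,0,-0.026],[30,59.2,-2.8,75,0,0,-0.026],[30,59.2,-2.8,75,0,0,-0.026],[30,59.2,-2.8,75,0,0,-0.026],[30,59.2,-2.8,75,0,0,-0.026]]' 55
python3 - <<'E'
from cell import manip,optics
import cv2,numpy as np
s=manip.read_state();print(s['clock'],s['eef_pos'],s['eef_rot'],s['wrist_force'])
p,d=optics.camera("scene");a=cv2.resize(p[300:400,370:480],(660,600),interpolation=3)
cv2.imwrite('pics/s2.png',a[:,:,::-1])
E
```

```text
clock: 5.1
eef_pos: [545.7, -311.5, 99.6]
eef_rot: [-3.141, 0.002, 2.687]
wrist_force: [-0.3, 0.7, -2.1]
finger_gap: 49.9
finger_force: 54.8
5.1 [ 545.68488977 -311.49547023   99.58856701] [-3.14132631e+00  2.45477025e-03  2.68719827e+00] [-0.28343177  0.72513134 -2.07040663]
```

View pics/s2.png

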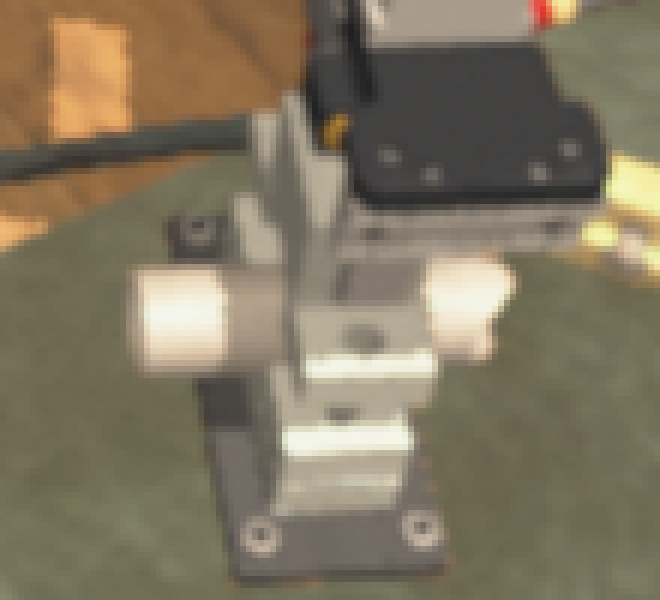

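```bash
for i in 1 2 3; do python3 -m crank '[[30,0,0,1,0,0,0]]'|sed -n 1,4p; done
```

```text
clock: 5.25
eef_pos: [545.4, -311.6, 98.0]
eef_rot: [-3.141, 0.002, 2.687]
wrist_force: [1.0, 0.1, -2.1]
clock: 5.35
eef_pos: [545.1, -311.5, 96.3]
eef_rot: [-3.141, 0.001, 2.687]
wrist_force: [0.8, 0.4, -2.0]
clock: 5.45
eef_pos: [545.0, -311.5, 94.9]
eef_rot: [-3.142, 0.0, 2.687]
wrist_force: [0.6, -0.9, -2.6]
```

```bash
python3 -m crank '[[30,0.4,1.2,1,0,0,0],[30,0.4,1.2,4,0,0,0],[30,0.4,1.2,7,0,0,0],[30,0.4,1.2,7,0,0,0]]'; python3 -m crank '[[30,0,0,3,0,0,0],[30,0,0,6,0,0,0],[30,0,0,6,0,0,0]]'
```

```text
clock: 5.85
eef_pos: [544.9, -310.0, 87.1]
eef_rot: [3.141, -0.001, 2.687]
wrist_force: [-0.3, 0.4, -2.5]
finger_gap: 49.6
finger_force: 54.8
clock: 6.15
eef_pos: [544.9, -310.1, 81.3]
eef_rot: [3.141, -0.001, 2.687]
wrist_force: [0.2, 0.4, -2.5]
finger_gap: 49.6
finger_force: 54.8
```

```bash
python3 -m crank '[[30,0,0,2,0,0,0],[30,0,0,4,0,0,0],[30,0,0,4,0,0,0]]' 60; python3 -m crank '[[30,0,0,1,0,0,0],[30,0,0,2,0,0,0],[30,0,0,3,0,0,0],[30,0,0,3,0,0,0]]' 60
```

```text
clock: 6.45
eef_pos: [545.3, -310.3, 78.4]
eef_rot: [-3.141, 0.001, 2.687]
wrist_force: [-3.0, 1.6, 6.6]
finger_gap: 49.7
finger_force: 59.8
clock: 6.85
eef_pos: [545.4, -310.3, 75.8]
eef_rot: [-3.141, 0.001, 2.687]
wrist_force: [-2.7, 2.2, 8.6]
finger_gap: 49.3
finger_force: 59.8
```

```bash
for i in 1 2 3; do python3 -m crank '[[30,0,0,1,0,0,0],[30,0,0,1,0,0,0]]'|sed -n 2,5p; done
```

```text
eef_pos: [545.3, -310.3, 74.9]
eef_rot: [-3.141, 0.001, 2.687]
wrist_force: [-3.3, 2.2, 8.8]
finger_gap: 49.5
eef_pos: [545.4, -310.3, 74.0]
eef_rot: [-3.141, 0.001, 2.687]
wrist_force: [-4.2, 2.1, 10.5]
finger_gap: 49.4
eef_pos: [545.4, -310.3, 73.3]
eef_rot: [-3.141, 0.001, 2.687]
wrist_force: [-4.7, 2.0, 11.5]
finger_gap: 49.7
```

```bash
for i in 1 2; do python3 -m crank '[[30,0,0,0.6,0,0,0],[30,0,0,0.6,0,0,0]]'|sed -n 2,5p; done
```

```text
eef_pos: [545.4, -310.3, 73.2]
eef_rot: [-3.141, 0.001, 2.687]
wrist_force: [-8.3, 4.7, 16.8]
finger_gap: 49.9
eef_pos: [545.4, -310.4, 73.2]
eef_rot: [-3.141, 0.002, 2.687]
wrist_force: [-9.7, 5.5, 21.9]
finger_gap: 49.7
```

```bash
python3 -m crank '[[30,0.5,0,0.6,0,0,0],[30,0.5,0,0.6,0,0,0],[30,0.5,0,0.6,0,0,0],[30,0.5,0,0.6,0,0,0]]'
python3 - <<'E'
from cell import manip,optics
import cv2,numpy as np
p,d=optics.camera("scene");q,_=optics.camera("wrist")
a=cv2.resize(p[310:390,380:470],(450,400),interpolation=3);b=cv2.resize(q[80:380,120:520],(530,400))[:,:350]
cv2.imwrite('pics/f.png',np.hstack([a,b])[:,:,::-1])
E
```

```text
clock: 8.25
eef_pos: [545.4, -310.4, 73.2]
eef_rot: [-3.141, 0.003, 2.687]
wrist_force: [-8.3, 5.5, 24.8]
finger_gap: 49.5
finger_force: 59.9
```

View pics/f.png

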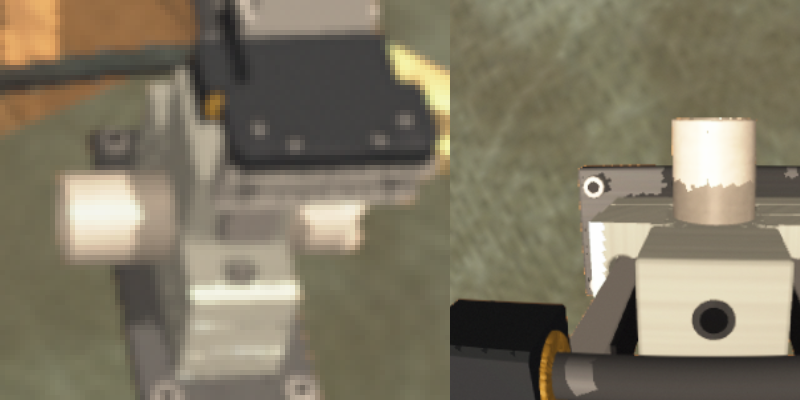

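The cap sits flush: in the left view (245,330) the flange and lower half form one continuous face, with the dowel in its hole at (240,270). Height is 73.2 mm against a rigid stop, with about 27 N of push and 60 N of grip. Handing in.

```bash
python3 -c "
from cell import manip;s=manip.read_state();print(s['clock'],s['eef_pos'],s['wrist_force']);print(manip.sign_off())"
```

```text
8.35 [ 545.428605   -310.35807965   73.22492632] [-8.48684031  5.50254026 24.67872839]
the job is handed in; nothing more can be done
None
```

The medium upper half is on the dowels and held pressed flush against the lower half (about 27 N of push, 60 N of grip); I handed the job in at 8.35 s with the other two upper halves left where they lay.

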